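# Take a filter plate out of the magazine and show it to the light panel

## Robot

A 6-joint arm with a two-finger parallel gripper is mounted at the origin on a cart in front of the work surface, level with it; the furniture and walls round the work are solid. World frame = base frame: x ahead of the robot, y to its left, z up, the work surface at z = 0. Lengths are in m, angles in degrees, forces in N, time in s.
With the tool pointing down it reaches from about 0.3 to 0.85 m from the base axis. Payload 5.4 kg.
Tool frame: the origin (TCP) lies at the very end of the fingers, on their centre line; the grasp point (between the pads) lies 19 mm behind it; z points along the fingers, y is the line along which they close (so a half turn about z gives the same grasp; the last joint's range is limited). The gripper opens to 85 mm and grips with 20 to 120 N. Pads are 22 mm wide; open, the fingers measure 114 mm over their backs; the gripper's body (76 mm by 85 mm) begins 54 mm behind the grasp point. The pads swing forward as they close: fully open they stand 13 mm farther back than shut.
Start: joints at [56.201, 9.076, 91.501, -0, 79.423, -12.038], TCP at [0.213, 0.534, 0.231] pointing down, gripper open.
Joint ranges: [-166.64, 166.64], [-54.1, 131.32], [10.49, 154.53], [-73.88, 253.88], [9.74, 151.15], [-171.62, 171.62]. Speed limits (degrees/s): [147.25, 147.25, 180, 180, 180, 180].

## Interface

Orientations are given as a 3x3 rotation matrix whose columns are the frame's x, y, z axes.
In Python, from cell import ctrl gives the robot as it stands. The module is installed in compiled form; this text tells all that it offers.
- The arm moves only by the tool send_rows, never from a script. Its argument "plan" is one flat list of numbers, 7 for each row, row after row: the shift along the tool's x, y, z in m, then the turn, a rotation vector about the tool's x, y, z in degrees, then the closure in counts, from 0 (fully open) to 255 (shut). In form: [x, y, z, rx, ry, rz, hand, x, y, z, rx, ry, rz, hand, ...]. A call has 1 to 10 rows; each row shifts and turns the commanded pose from where the row before left it, along the tool's axes as they then stand; what a row does not reach is not made up. A row lasts 1/12 s, in which the tool goes at most 41.7 mm and 7.16 degrees, less where a joint would pass 70% of its speed; a pose out of reach is approached as far as the arm can. A call with a gripper value outside its range is refused whole. The fingers move at their own pace and stop on an object; "newtons" is the grip in N (left out, the last holds). Time passes only in rows, so rows that do not move let the fingers close. It gives the time, the measured TCP pose, the force, the opening and the grip force at its end, in the units of the state.
- ctrl.observe(): the state, without advancing time (a new reading comes with each control period).
- ctrl.capture(name): name is "scene" or "top" or "wrist"; returns a dict with "image" (480x640x3 uint8, blue, green, red), "K" (3x3 intrinsics, pixels), "rvec" (rotation vector, rad) and "tvec" (3), from world to camera coordinates, as OpenCV has them. Camera axes: x right, y down, z forward; pixel columns grow to the right and rows downward; lengths in m; the calibration is good to about 2 mm. A picture is of the moment at which its call begins. There is no depth.
- ctrl.hand_in(): hands the job in; it is judged then, once.
The state is a dict: "clock": time; "joint_pos": joint angles; "qd": joint speeds; "joint_efforts": joint torques, N m; "tcp_pos": TCP position; "orientation": TCP orientation; "contact_force": force on the tool from outside, world axes, zero at the start; "wrist_torque": the same for the moment, N m; "finger_gap": opening from 0.0 (shut) to 1.0 (fully open); "gripper_force": force on a finger pad.
Only numpy, scipy, OpenCV 4.12 (cv2) and the standard library are available. Lean on these libraries where they do the work, as an engineer would, in place of code of your own. Each camera call takes 0.05 s, during which the arm holds its last target. There are 200 camera calls.

## Task

Take the objective case off the cover flap of the filter magazine and stand it upright on the middle of its raised round stand, then swing the flap up and back past upright so that it stays open. Draw out the filter plate with the straight bar grip (leave the one with the round knob in its slot) and hold it upright in front of the light panel's white screen, a few centimetres off without touching it, its round window level with the middle of the screen and square to it. Finish while still holding the plate there, and leave everything else on the table as it stands.

Things in the scene. Friction and masses are not known exactly. Their poses are not given: they have to be found in the camera images.
- case: objective case: upright cylinder with a black screw cap, 42 mm across the cap, 40 mm across the body, 53 mm high, about 0.1 kg. At the start it stands on the closed flap of the magazine. Origin: centre of its underside, z up.
- stand_top (a point): centre of the flat top of the stand for the case: a fixed aluminium pedestal on a foot, its round top 50 mm across and 56 mm above the table.
- magazine: filter magazine: fixed grey box 100 (x) x 136 (y) x 74 mm high, open on top under a flap. Origin: centre of its underside; x from front to hinge. Inside, two plates stand at x = -10 mm, y = +28 and -28 mm (which is where varies), flat faces to +-y. Slot guides lie only along the plates' edges (over 18 mm from their middle in x), up to 41 mm above the table; inner floor at 6 mm.
- flap (a joint): opening of the magazine's flap in rad: 0 closed, 1.57 upright, 2.0 the stop. It turns about the magazine's y axis, the stiff hinge keeps it where it is left and about 1.5 N at the bar moves it.
- flap_hinge (a point): middle of the flap's hinge line: on the magazine at x = +49 mm, z = 76.5 mm; the line runs along the magazine's y.
- flap_bar (a point): middle of the flap's round handle bar: 10 mm thick, parallel to the hinge, 138 mm from it, 56 mm free length between two 8 mm arms; when closed in front of the magazine, 76.5 mm above the table. Between bar and flap edge is an open gap of 32 mm. The flap is a plate 5 mm thick, 140 mm wide; closed, its upper face is 79 mm above the table.
- bar_plate: the filter plate to take: steel plate 50 (x) x 6 (y) x 46 mm high (z) with a round window; on its top edge stands a black flat bar grip 34 (x) x 8 (y) x 20 mm high (z), from 46 to 66 mm above the origin. About 0.05 kg. Origin: middle of its lower edge; z up, y along its thickness. Hidden under the flap, 6 mm above the table.
- bar_plate_window (a point): centre of the round window of that plate, 23 mm above the plate's lower edge.
- knob_plate: the other filter plate, to be left in its slot: the same steel plate with a square window and a round knob 16 mm across on top, 66 mm high in all. Origin: middle of its lower edge.
- panel: fixed inspection light panel: upright slab 130 mm wide, 20 mm thick, top 132 mm above the table, on a foot that reaches 33 mm in front of the slab and is 8 mm high. Origin: on the table under the slab's front face; the white screen looks along its -x, z up.
- screen (a point): centre of the panel's white screen (106 x 88 mm), on the front face 78 mm above the table; -x points out of the screen.
- notes: note block, 76 x 76 x 14 mm, bystander. Origin: centre of its underside.
- cleaner: small bottle, 35 mm across and 68 mm high, bystander. Origin: centre of its underside.
- cap: flat round dust cap, 42 mm across and 9 mm high, bystander. Origin: centre of its underside.
- timer: bench timer, 60 x 68 x 30 mm, bystander at the back right. Origin: centre of its underside.
Not all that is in view belongs to the job. What is shaped like the case but red or turquoise is not meant.

How it is judged:
By the outcome, as a careful person would: the job done as asked, in the order asked, and still so for the second after the job is handed in, while the arm keeps its last pose, push and grip.
It also fails if it takes over 72 s, if anything falls off the work surface, if the arm or the gripper's body presses on something with over 40 N, if the wrist force passes 120 N, or if a joint passes its speed limit or range.

## Working session

There is one attempt and no reset: what is moved stays moved. The work goes in short steps, Python scripts to look and compute and a tool call to move; the robot and the scene stay as the last step left them, time stands still between calls to the robot, and variables do not carry over. Pictures are saved under pics/ and viewed, at most 10 in all, crops included, and the job is handed in when it is done.

Besides the shell and the picture viewer there is one more tool, called after "Emit:" as a command line: name --argument value ..., lists and objects as JSON in quotes. send_rows: Moves the arm, as the interface text tells. Its arguments: {"type":"object","properties":{"plan":{"type":"array","items":{"type":"number"}},"newtons":{"type":"number"}},"required":["plan"]}

```bash
mkdir -p pics; python3 - <<'E'
from cell import ctrl
import cv2,numpy as np
s=ctrl.observe();print(s['tcp_pos'],s['orientation'],s['clock'])
a=ctrl.capture('scene');b=ctrl.capture('top')
for n,c in(('scene',a),('top',b)):
    cv2.imwrite(f'pics/{n}0.png',c['image']);print(n,c['K'],c['rvec'],c['tvec'])
E
```

```text
[0.21283045 0.5334992  0.23026209] [[-9.28736054e-01  3.70739850e-01 -1.14249021e-03]
 [ 3.70741345e-01  9.28734669e-01 -1.66439049e-03]
 [ 4.44014387e-04 -1.96934782e-03 -9.99997962e-01]] 0.0
scene [[440.55143842   0.         319.55780599]
 [  0.         440.55143842 239.22135573]
 [  0.           0.           1.        ]] [ 1.22133249 -2.3625107   0.88595548] [0.30422145 0.40888408 0.58063242]
top [[464.32616216   0.         314.38242552]
 [  0.         464.32616216 247.06799983]
 [  0.           0.           1.        ]] [ 2.19553624 -2.14304982  0.13962199] [-0.01464576  0.57598933  0.99325944]
```

View pics/scene0.png

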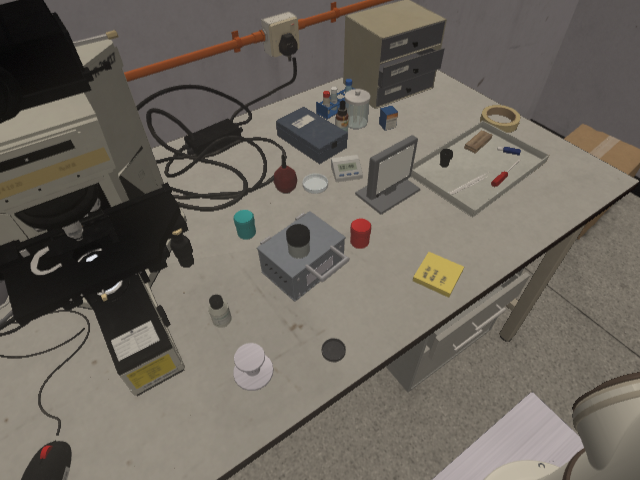

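View pics/top0.png

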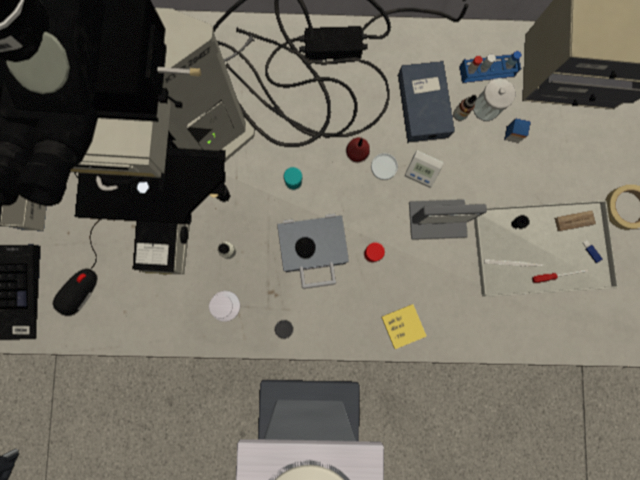

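The top view shows the magazine at (313,243) with the black-capped grey case at (305,247). It also shows the pedestal stand at (224,305), the panel at (445,218), the dust cap at (284,329), the cleaner at (226,250), the notes at (404,326) and the timer at (424,168). Three things could be the case: black cap (305,247), turquoise (293,178) and red (375,252). The black-capped one on the flap fits the description. I'll confirm that in an enlarged crop.

```bash
cat > h.py <<'E'
import cv2,numpy as np
def cam(c): return c['K'],cv2.Rodrigues(np.array(c['rvec'],float))[0],np.array(c['tvec'],float).ravel()
def ray(c,p):
    K,R,t=cam(c);d=R.T@np.linalg.solve(K,[p[0],p[1],1.]);return -R.T@t,d
def onz(c,p,z):
    o,d=ray(c,p);return o+d*(z-o[2])/d[2]
def proj(c,X):
    K,R,t=cam(c);return cv2.projectPoints(np.float64(X).reshape(-1,1,3),np.array(c['rvec'],float),t,K,None)[0].reshape(-1,2)
E
python3 - <<'E'
from h import *
a=cv2.imread('pics/scene0.png');b=cv2.imread('pics/top0.png')
A=cv2.resize(b[160:340,200:500],None,fx=2.6,fy=2.6,interpolation=3)[:300*2]
cv2.imwrite('pics/crop_top.png',A)
B=cv2.resize(a[130:400,190:440],None,fx=2.2,fy=2.2,interpolation=3)
cv2.imwrite('pics/crop_scene.png',B)
E
```

```text
(no output)
```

View pics/crop_top.png

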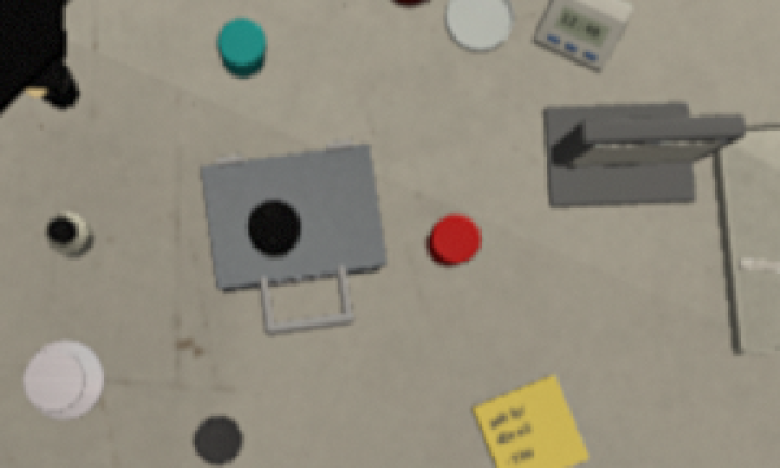

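View pics/crop_scene.png

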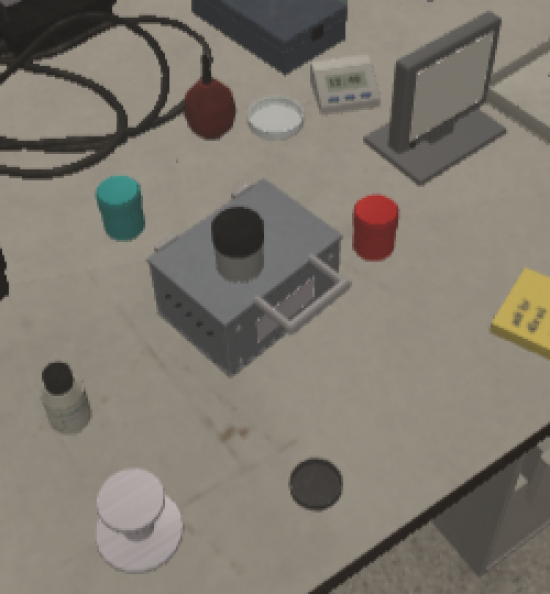

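The crops confirm it. In the top crop the case with the black cap and grey body stands on the flap at (274,228), while the red one (455,240) and the turquoise one (242,45) are decoys on the table. The flap corners are at (201,166), (370,146), (385,265) and (218,290), and the bar runs (268,330)–(352,321). The stand top is at (54,379). The panel foot corners are at (545,108), (690,103), (694,200) and (551,207).

```bash
cat >> h.py <<'E'
def tri(c1,p1,c2,p2):
    o1,d1=ray(c1,p1);o2,d2=ray(c2,p2)
    s=np.linalg.lstsq(np.c_[d1,-d2],o2-o1,rcond=None)[0]
    return (o1+d1*s[0]+o2+d2*s[1])/2, np.linalg.norm(o1+d1*s[0]-o2-d2*s[1])
E
python3 - <<'E'
from h import *
from cell import ctrl
np.set_printoptions(precision=4,suppress=True)
T=ctrl.capture('top');S=ctrl.capture('scene')
t=lambda x,y:(200+x/2.6-.3,160+y/2.6-.3)
s=lambda x,y:(190+x/2.2-.3,130+y/2.2-.3)
print('case',onz(T,t(274,227),.132),onz(S,s(238,229),.132),tri(T,t(274,227),S,s(238,229)))
print('stand',onz(T,t(54,379),.056),onz(S,s(131,499),.056),tri(T,t(54,379),S,s(131,499)))
print('flapT',[onz(T,t(*p),.079)for p in((201,166),(370,146),(385,265),(218,290))])
print('flapS',[onz(S,s(*p),.079)for p in((151,260),(264,181),(342,238),(229,320))])
print('bar',[onz(T,t(*p),.0765)for p in((268,330),(352,321))],[onz(S,s(*p),.0765)for p in((292,326),(348,285))])
print('footT',[onz(T,t(*p),.008)for p in((545,108),(690,103),(694,200),(551,207))])
print('footS',[onz(S,s(*p),.008)for p in((365,138),(420,181),(506,130))])
print('slabtop front S',[onz(S,s(*p),.132)for p in((409,69),(499,19))])
print('slabtop front T',[onz(T,t(*p),.132)for p in((583,137),(744,133))])
for n,p,z in(('notes',(530,420),.014),('cap',(218,440),.009),('red',(455,238),.053)):print(n,onz(T,t(*p),z))
print('clean',onz(T,t(62,230),.068))
E
```

```text
case [0.5645 0.0191 0.132 ] [0.5606 0.0232 0.132 ] (array([0.5656, 0.0197, 0.1253]), np.float64(0.001129411352410818))
stand [0.4438 0.196  0.056 ] [0.4433 0.1977 0.056 ] (array([0.4441, 0.1969, 0.0538]), np.float64(0.001210970234327902))
flapT [array([0.6191, 0.0803, 0.079 ]), array([ 0.6392, -0.0573,  0.079 ]), array([ 0.5418, -0.0711,  0.079 ]), array([0.5183, 0.0633, 0.079 ])]
flapS [array([0.6158, 0.0791, 0.079 ]), array([ 0.6382, -0.0531,  0.079 ]), array([ 0.5407, -0.0688,  0.079 ]), array([0.5232, 0.0595, 0.079 ])]
bar [array([0.4872, 0.0222, 0.0765]), array([ 0.4961, -0.0453,  0.0765])] [array([0.4901, 0.0203, 0.0765]), array([ 0.4975, -0.0424,  0.0765])]
footT [array([ 0.6905, -0.2166,  0.008 ]), array([ 0.6984, -0.3455,  0.008 ]), array([ 0.6117, -0.3478,  0.008 ]), array([ 0.6023, -0.2219,  0.008 ])]
footS [array([ 0.6888, -0.215 ,  0.008 ]), array([ 0.6052, -0.2205,  0.008 ]), array([ 0.6105, -0.345 ,  0.008 ])]
slabtop front S [array([ 0.6368, -0.2189,  0.132 ]), array([ 0.6449, -0.3416,  0.132 ])]
slabtop front T [array([ 0.6409, -0.219 ,  0.132 ]), array([ 0.6473, -0.3449,  0.132 ])]
notes [ 0.4178 -0.2025  0.014 ]
cap [0.3947 0.063  0.009 ]
red [ 0.5681 -0.1315  0.053 ]
clean [0.565  0.1929 0.068 ]
```

Emit:
send_rows --plan '[-0.032,-0.0216,-0.001,0,0,0,0,-0.032,-0.0216,-0.001,0,0,0,0,-0.032,-0.0216,-0.001,0,0,0,0,-0.032,-0.0216,-0.001,0,0,0,0,-0.032,-0.0216,-0.001,0,0,0,0,-0.032,-0.0216,-0.001,0,0,0,0,-0.032,-0.0216,-0.001,0,0,0,0,-0.032,-0.0216,-0.001,0,0,0,0,-0.032,-0.0216,-0.001,0,0,0,0,-0.032,-0.0216,-0.001,0,0,0,0]' --newtons 25

```text
clock: 1.03
tcp_pos: [0.4309, 0.213, 0.2414]
orientation: [[-0.929, 0.371, 0.0], [0.371, 0.929, 0.0], [-0.0, 0.0, -1.0]]
contact_force: [0.7, 0.3, 0.2]
finger_gap: 0.998
gripper_force: 0.0
```

Emit:
send_rows --plan '[-0.032,-0.0216,-0.001,0,0,0,0,-0.032,-0.0216,-0.001,0,0,0,0,-0.032,-0.0216,-0.001,0,0,0,0,-0.032,-0.0216,-0.001,0,0,0,0,-0.032,-0.0216,-0.001,0,0,0,0,-0.032,-0.0216,-0.001,0,0,0,0,0,0,0,0,0,0,0,0,0,0,0,0,0,0]'

```text
clock: 1.7
tcp_pos: [0.561, 0.0217, 0.2468]
orientation: [[-0.928, 0.374, -0.001], [0.374, 0.928, 0.0], [0.001, -0.0, -1.0]]
contact_force: [0.2, 0.7, -0.8]
finger_gap: 1.001
gripper_force: 0.0
```

```bash
cat >> h.py <<'E'
def local(s,target):
    return np.round(np.array(s['orientation']).T@(np.array(target)-s['tcp_pos']),4)
E
python3 - <<'E'
from h import *
from cell import ctrl
np.set_printoptions(precision=4,suppress=True)
s=ctrl.observe();print(s['tcp_pos'],s['joint_pos'],s['clock'],local(s,[.563,.021,.25]))
W=ctrl.capture('wrist');cv2.imwrite('pics/w1.png',W['image'])
g=W['image'].max(2);m=(g<45).astype(np.uint8)
n,l,st,c=cv2.connectedComponentsWithStats(m)
for i in range(1,n):
    if st[i,4]>400:print(st[i],c[i],onz(W,c[i],.132))
print('case est px',proj(W,[.5637,.020,.132]),'stand',proj(W,[.4437,.197,.056]))
E
```

```text
[0.561  0.0217 0.2468] [-10.1227   6.5028  92.5778   0.0089  80.9786 -78.1841] 1.7 [-0.0021  0.0001 -0.0032]
[524 122  36  30 834] [541.6643 136.0492] [0.5505 0.1637 0.132 ]
[ 290  208   66   68 3464] [322.3152 241.9792] [0.562  0.0222 0.132 ]
[ 567  235   73   99 3243] [608.56   285.6623] [0.6562 0.1799 0.132 ]
[    0   311   640   169 49637] [318.5221 426.333 ] [ 0.6841 -0.0295  0.132 ]
case est px [[319.9896 245.7799]] stand [[495.0891 -34.2045]]
```

View pics/w1.png

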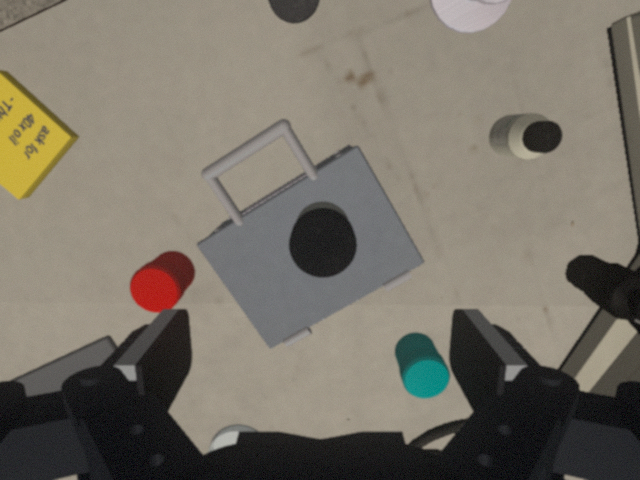

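The wrist view shows the case cap at (322,242), over the flap with corners (357,146), (424,262), (272,347) and (198,243). The bar runs (205,174)–(285,122). The TCP is already centred over the case, so I'll go down and grip.

Emit:
send_rows --plan '[-0.0005,0.001,0.036,0,0,0,0,0,0,0.036,0,0,0,0,0,0,0.036,0,0,0,0,0,0,0.025,0,0,0,0,0,0,0.013,0,0,0,0,0,0,0.005,0,0,0,0,0,0,0,0,0,0,0,0,0,0,0,0,0,150,0,0,0,0,0,0,255,0,0,0,0,0,0,255]' --newtons 25

```text
clock: 2.58
tcp_pos: [0.5625, 0.024, 0.0981]
orientation: [[-0.929, 0.37, 0.003], [0.37, 0.929, -0.001], [-0.003, 0.001, -1.0]]
contact_force: [0.4, 0.5, -1.1]
finger_gap: 0.603
gripper_force: 0.0
```

Emit:
send_rows --plan '[0,0,0,0,0,0,255,0,0,0,0,0,0,255,0,0,0,0,0,0,255,0,0,0,0,0,0,255]'

```text
clock: 2.92
tcp_pos: [0.5624, 0.0239, 0.0978]
orientation: [[-0.929, 0.371, 0.002], [0.371, 0.929, -0.0], [-0.002, 0.001, -1.0]]
contact_force: [-2.0, 1.1, 6.1]
finger_gap: 0.483
gripper_force: 24.9
```

```bash
python3 - <<'E'
from h import *
from cell import ctrl
np.set_printoptions(precision=4,suppress=True)
s=ctrl.observe();print(s['tcp_pos'],s['finger_gap'],s['gripper_force'],s['contact_force'])
print('to above stand',local(s,[.4437,.197,s['tcp_pos'][2]]))
E
```

```text
[0.5624 0.0239 0.0978] 0.48316733853550486 24.943369030952454 [-1.9949  1.1109  6.0859]
to above stand [ 0.1744  0.1168 -0.0003]
```

Emit:
send_rows --plan '[0,0,-0.015,0,0,0,255,0,0,-0.03,0,0,0,255,0,0,-0.035,0,0,0,255,0.02,0.0135,-0.02,0,0,0,255,0.025,0.017,0,0,0,0,255,0.025,0.017,0,0,0,0,255,0.02,0.0135,0,0,0,0,255,0.01,0.006,0,0,0,0,255,0,0,0,0,0,0,255]'

```text
clock: 3.67
tcp_pos: [0.4921, 0.1248, 0.1961]
orientation: [[-0.93, 0.368, -0.001], [0.368, 0.93, 0.0], [0.001, 0.0, -1.0]]
contact_force: [0.7, -0.4, -0.6]
finger_gap: 0.491
gripper_force: 25.6
```

```bash
python3 - <<'E'
from h import *
from cell import ctrl
np.set_printoptions(precision=4,suppress=True)
s=ctrl.observe();print(s['tcp_pos'],s['finger_gap'],s['contact_force'],s['clock'])
W=ctrl.capture('wrist');cv2.imwrite('pics/w2.png',W['image'])
print('stand px',proj(W,[.4437,.197,.056]))
E
```

```text
[0.4921 0.1248 0.1961] 0.4906321816852131 [ 0.6617 -0.4111 -0.6013] 3.6667
stand px [[399.113  120.9026]]
```

View pics/w2.png

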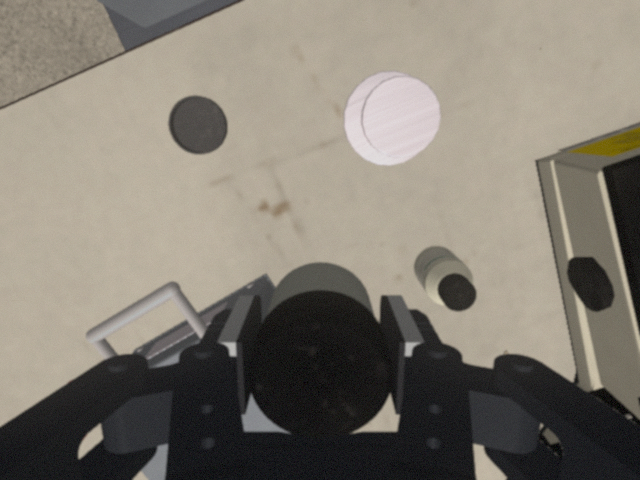

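The stand's round top is centred near (400,119), against a predicted (399,121), so the estimate holds to about 1 mm. The case is held centred.

Emit:
send_rows --plan '[0.02,0.0137,0,0,0,0,255,0.025,0.017,0,0,0,0,255,0.02,0.014,0,0,0,0,255,0.0073,0.005,0.02,0,0,0,255,0,0,0.03,0,0,0,255,0,0,0.03,0,0,0,255,0,0,0.02,0,0,0,255,0,0,0.01,0,0,0,255,0,0,0.004,0,0,0,255,0,0,0,0,0,0,255]'

```text
clock: 4.55
tcp_pos: [0.4451, 0.1956, 0.082]
orientation: [[-0.928, 0.372, -0.001], [0.372, 0.928, -0.0], [0.001, -0.001, -1.0]]
contact_force: [0.1, 0.5, 0.8]
finger_gap: 0.488
gripper_force: 25.6
```

```bash
python3 - <<'E'
from h import *
from cell import ctrl
np.set_printoptions(precision=4,suppress=True)
s=ctrl.observe();print(s['tcp_pos'],s['finger_gap'],s['contact_force'],s['clock'],local(s,[.4432,.1976,.075]))
E
```

```text
[0.4451 0.1956 0.082 ] 0.48771881643546916 [0.1401 0.4624 0.7628] 4.55 [0.0025 0.0012 0.007 ]
```

Emit:
send_rows --plan '[0.0025,0.001,0.002,0,0,0,255,0,0,0.002,0,0,0,255,0,0,0.0015,0,0,0,255,0,0,0,0,0,0,255,0,0,0,0,0,0,255]'

```text
clock: 4.97
tcp_pos: [0.443, 0.1982, 0.0773]
orientation: [[-0.929, 0.371, 0.001], [0.371, 0.929, 0.0], [-0.001, 0.0, -1.0]]
contact_force: [-0.1, 0.1, -0.9]
finger_gap: 0.489
gripper_force: 25.6
```

Emit:
send_rows --plan '[0,0,0.001,0,0,0,255,0,0,0.001,0,0,0,255,0,0,0.001,0,0,0,255,0,0,0,0,0,0,255]'

```text
clock: 5.3
tcp_pos: [0.443, 0.1981, 0.0749]
orientation: [[-0.929, 0.371, 0.0], [0.371, 0.929, -0.0], [-0.0, -0.0, -1.0]]
contact_force: [-4.2, -0.5, 9.0]
finger_gap: 0.486
gripper_force: 26.3
```

Emit:
send_rows --plan '[0,0,0,0,0,0,100,0,0,0,0,0,0,30,0,0,0,0,0,0,0,0,0,0,0,0,0,0,0,0,-0.02,0,0,0,0,0,0,-0.04,0,0,0,0,0,0,-0.04,0,0,0,0,0,0,-0.03,0,0,6.6,100,0,0,0,0,0,6.6,150,0,0,0,0,0,6.6,183]'

```text
clock: 6.13
tcp_pos: [0.4444, 0.1984, 0.2066]
orientation: [[-0.744, 0.668, 0.006], [0.668, 0.744, 0.001], [-0.004, 0.005, -1.0]]
contact_force: [-0.7, 0.4, -0.9]
finger_gap: 0.606
gripper_force: 0.0
```

Emit:
send_rows --plan '[0,0,0,0,0,6.6,183,0,0,0,0,0,6.6,183,0,0,0,0,0,6.6,183,0,0,0,0,0,6.6,183,0,0,0,0,0,6.6,183,0,0,0,0,0,6.6,183,0,0,0,0,0,0,183]'

```text
clock: 6.72
tcp_pos: [0.4426, 0.198, 0.2036]
orientation: [[-0.151, 0.989, -0.0], [0.989, 0.151, -0.0], [-0.0, -0.0, -1.0]]
contact_force: [0.0, -0.1, 0.3]
finger_gap: 0.282
gripper_force: 0.0
```

```bash
python3 - <<'E'
from h import *
from cell import ctrl
np.set_printoptions(precision=4,suppress=True)
T=ctrl.capture('top')
s=ctrl.observe();print(s['tcp_pos'],s['finger_gap'],s['clock'],local(s,[.4928,-.0113,.2]));print(s['orientation'])
d=[-.009,0]
W=ctrl.capture('wrist')
cv2.imwrite('pics/t2.png',T['image'])
g=T['image'].max(2);m=(g<45).astype(np.uint8)
n,l,st,c=cv2.connectedComponentsWithStats(m)
for i in range(1,n):
    if 100<st[i,4]<2000:print(st[i],c[i],onz(T,c[i],.109))
print('exp',proj(T,[.4432,.1976,.109]))
E
```

```text
[0.4426 0.1981 0.2036] 0.2804510255107959 6.7667 [-0.2146  0.0169  0.0036]
[[-0.1559  0.9878 -0.0003]
 [ 0.9878  0.1559 -0.    ]
 [ 0.     -0.0003 -1.    ]]
[  0   0  20  22 262] [6.6947 7.6336] [1.0687 0.6735 0.109 ]
[214   0  32  31 142] [229.1831  11.8662] [1.075  0.1966 0.109 ]
[556  58  84  21 983] [602.3449  68.3296] [ 0.9719 -0.613   0.109 ]
[398  70  54  72 428] [415.1285 118.8201] [ 0.8463 -0.2068  0.109 ]
[ 527   79  113   29 1598] [584.2866  94.8548] [ 0.9106 -0.571   0.109 ]
[188 127  23  16 194] [198.2835 132.6907] [0.8026 0.2492 0.109 ]
[512 216  17  12 154] [520.2532 221.7922] [ 0.6309 -0.4251  0.109 ]
[180 227   8  16 107] [183.5981 234.6449] [0.5863 0.2679 0.109 ]
[ 53 269  44  46 937] [ 72.0587 293.4002] [0.4617 0.484  0.109 ]
[199 296  30  51 412] [214.5607 310.4879] [0.4343 0.1976 0.109 ]
exp [[214.7787 306.0414]]
```

Emit:
send_rows --plan '[-0.025,0.002,0,0,0,0,183,-0.035,0.0028,0,0,0,0,183,-0.035,0.0028,0,0,0,0,183,-0.035,0.0028,0,0,0,0,183,-0.035,0.0028,0,0,0,0,183,-0.03,0.0028,0,0,0,0,183,-0.015,0.001,0,0,0,0,183,-0.0046,0,0,0,0,0,183,0,0,0,0,0,0,183]'

```text
clock: 7.57
tcp_pos: [0.4925, -0.0121, 0.2037]
orientation: [[-0.153, 0.988, -0.0], [0.988, 0.153, 0.0], [0.0, -0.0, -1.0]]
contact_force: [-0.4, -0.2, -0.1]
finger_gap: 0.282
gripper_force: 0.0
```

```bash
python3 - <<'E'
from h import *
from cell import ctrl
np.set_printoptions(precision=4,suppress=True)
T=ctrl.capture('top');W=ctrl.capture('wrist')
s=ctrl.observe();print(s['tcp_pos'],s['finger_gap'],s['clock'])
g=T['image'].max(2);m=(g<45).astype(np.uint8)
n,l,st,c=cv2.connectedComponentsWithStats(m)
for i in range(1,n):
    if 100<st[i,4]<2000 and 180<c[i][0]<260 and c[i][1]>200:print(st[i],c[i],onz(T,c[i],.109))
print('bar proj in wrist',proj(W,[[.4928,-.0113,.0765],[.4887,.0164,.0765],[.4969,-.039,.0765]]))
o=np.zeros((480,800,3),np.uint8);o[:,:640]=W['image'];o[:160,640:]=cv2.resize(T['image'][265:345,180:260],(160,160))
cv2.imwrite('pics/w3.png',o)
E
```

```text
[ 0.4922 -0.0105  0.2036] 0.2796201309160258 7.6667
[180 227   8  16 108] [183.5648 234.6852] [0.5862 0.268  0.109 ]
[208 296  21  18 314] [217.6146 304.4904] [0.4464 0.1921 0.109 ]
bar proj in wrist [[323.2077 234.7289]
 [323.6726 191.3348]
 [322.7665 275.9203]]
```

View pics/w3.png

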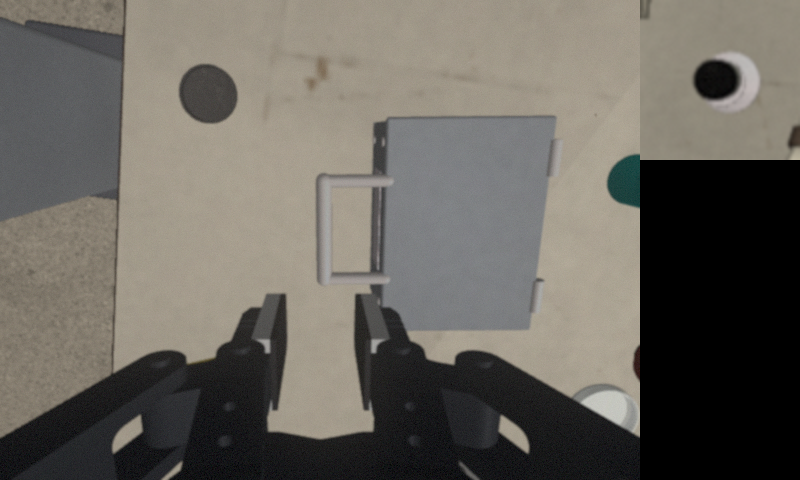

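The wrist view shows the bar at x≈323, from (323,180) to (325,280), which matches the prediction. The inset shows the case standing on the stand. I'll check its centring numerically against the stand.

```bash
python3 - <<'E'
from h import *
from cell import ctrl
np.set_printoptions(precision=4,suppress=True)
th=np.linspace(0,2*np.pi,60)
def ring(p,z,r):return np.c_[p[0]+r*np.cos(th),p[1]+r*np.sin(th),0*th+z]
P=(.4432,.1976)
for n in('top','scene'):
    c=ctrl.capture(n);im=c['image'];pr=proj(c,ring(P,.05,.05))
    x0,y0=pr.min(0).astype(int)-25;x1,y1=pr.max(0).astype(int)+15
    r=im[y0:y1,x0:x1];v=r.max(2)
    for nm,m,pts in(('cap',v<60,np.r_[ring(P,.109,.021),ring(P,.085,.021)]),('white',(r.min(2)>175),ring(P,.056,.025))):
        k,l,st,ce=cv2.connectedComponentsWithStats(m.astype(np.uint8))
        i=1+st[1:,4].argmax();b=st[i]
        q=proj(c,pts);print(n,nm,'obs bbox',b[0]+x0,b[1]+y0,b[0]+x0+b[2],b[1]+y0+b[3],'exp',q.min(0),q.max(0))
    print('foot30?',proj(c,ring(P,.005,.0325)).min(0),proj(c,ring(P,.005,.0325)).max(0), 'white level',np.percentile(r.min(2),[50,90,98]))
E
```

```text
top cap obs bbox 207 295 229 315 exp [204.2878 295.5358] [227.2925 316.5989]
top white obs bbox 222 292 239 313 exp [207.883  293.8941] [231.5081 317.6278]
foot30? [209.3554 290.8354] [238.5608 320.1789] white level [124. 128. 173.]
scene cap obs bbox 232 327 260 356 exp [230.7997 328.1156] [260.4094 360.4613]
scene white obs bbox 261 356 273 372 exp [233.6816 342.4473] [264.9368 371.268 ]
foot30? [233.991  352.8055] [272.5317 389.1682] white level [135. 139. 176.]
```

The case stands within about 2–3 mm of the stand's centre, inside the 5 mm rim. Now I'll go down onto the bar and grip it.

Emit:
send_rows --plan '[0.001,0.001,0.03,0,0,0,183,0,0,0.035,0,0,0,183,0,0,0.035,0,0,0,183,0,0,0.022,0,0,0,183,0,0,0.012,0,0,0,183,0,0,0.004,0,0,0,183,0,0,0,0,0,0,183,0,0,0,0,0,0,255,0,0,0,0,0,0,255,0,0,0,0,0,0,255]' --newtons 20

```text
clock: 8.6
tcp_pos: [0.4943, -0.01, 0.0671]
orientation: [[-0.154, 0.988, 0.002], [0.988, 0.154, -0.0], [-0.0, 0.002, -1.0]]
contact_force: [0.1, 2.1, 0.3]
finger_gap: 0.104
gripper_force: 21.6
```

```bash
python3 - <<'E'
from h import *
from cell import ctrl
np.set_printoptions(precision=4,suppress=True)
s=ctrl.observe();print(s['tcp_pos'],s['finger_gap'],s['gripper_force'],s['contact_force'])
# arc increments, tool y (mag +x) and tool z (down+), in 15 degrees
a=np.radians(np.arange(0,106,7.5));p=.138*np.c_[1-np.cos(a),-np.sin(a)]
print(np.diff(p,axis=0))
E
```

```text
[ 0.4943 -0.01    0.0671] 0.10440671509201445 21.626966893672943 [0.1004 2.0706 0.3424]
[[ 0.0012 -0.018 ]
 [ 0.0035 -0.0177]
 [ 0.0058 -0.0171]
 [ 0.008  -0.0162]
 [ 0.01   -0.015 ]
 [ 0.0119 -0.0136]
 [ 0.0136 -0.0119]
 [ 0.015  -0.01  ]
 [ 0.0162 -0.008 ]
 [ 0.0171 -0.0058]
 [ 0.0177 -0.0035]
 [ 0.018  -0.0012]
 [ 0.018   0.0012]
 [ 0.0177  0.0035]]
```

Emit:
send_rows --plan '[0.0012,0.0012,-0.018,0,0,0,255,0,0.0035,-0.0177,0,0,0,255,0,0.0058,-0.0171,0,0,0,255,0,0.008,-0.0162,0,0,0,255,0,0.01,-0.015,0,0,0,255,0,0.0119,-0.0136,0,0,0,255,0,0,0,0,0,0,255]'

```text
clock: 9.18
tcp_pos: [0.535, -0.003, 0.1677]
orientation: [[-0.154, 0.988, 0.003], [0.988, 0.154, -0.001], [-0.002, 0.003, -1.0]]
contact_force: [-8.4, -0.5, 7.6]
finger_gap: 0.104
gripper_force: 21.4
```

```bash
cat > f.py <<'E'
from h import *
from cell import ctrl
np.set_printoptions(precision=4,suppress=True)
s=ctrl.observe();print(s['tcp_pos'],s['finger_gap'],s['contact_force'],s['clock'])
d=s['tcp_pos']-np.array([.4943,-.01,.0671]);u=d[0]*.988+d[1]*.154;print('u',u,'dz',d[2],'lat',-d[0]*.154+d[1]*.988,'ang',np.degrees(np.arctan2(d[2],.138-u)),'r',np.hypot(d[2],.138-u))
E
python3 f.py
```

```text
[ 0.535  -0.003   0.1677] 0.10396366103479414 [-8.3573 -0.4554  7.6214] 9.1833
u 0.04125189990624978 dz 0.10061715697142871 lat 0.0006366098684811904 ang 46.123056015241424 r 0.13958512509849838
```

Emit:
send_rows --plan '[0,0.0125,-0.0135,0,0,0,255,0,0.015,-0.011,0,0,0,255,0,0.0162,-0.009,0,0,0,255,0,0.0171,-0.0065,0,0,0,255,0,0.0177,-0.0038,0,0,0,255,0,0.018,-0.0012,0,0,0,255,0,0,0,0,0,0,255]'

```text
clock: 9.77
tcp_pos: [0.631, 0.0125, 0.2103]
orientation: [[-0.154, 0.988, 0.004], [0.988, 0.154, 0.0], [-0.0, 0.004, -1.0]]
contact_force: [0.9, 0.8, 5.7]
finger_gap: 0.104
gripper_force: 20.3
```

```bash
python3 f.py
```

```text
[0.631  0.0125 0.2103] 0.10434438644737823 [0.9036 0.811  5.7258] 9.7667
u 0.13854714952615538 dz 0.14320062216837837 lat 0.0011743345301308272 ang 90.21891808556276 r 0.14320166745542676
```

Emit:
send_rows --plan '[0,0.018,0.001,0,0,0,255,0,0.0177,0.0035,0,0,0,255,0,0.009,0.0028,0,0,0,255,0,0,0,0,0,0,255,0,0,0,0,0,0,255]'

```text
clock: 10.18
tcp_pos: [0.673, 0.0192, 0.2023]
orientation: [[-0.154, 0.988, 0.003], [0.988, 0.154, 0.0], [-0.0, 0.003, -1.0]]
contact_force: [1.3, 3.2, 3.0]
finger_gap: 0.103
gripper_force: 20.6
```

```bash
python3 f.py
```

```text
[0.673  0.0192 0.2023] 0.10278813317715924 [1.2666 3.2378 2.9642] 10.1833
u 0.18108361854825705 dz 0.13518139388216266 lat 0.0013239171491889537 ang 107.67758376399391 r 0.1418809622152885
```

Emit:
send_rows --plan '[0,0,0,0,0,0,200,0,0,0,0,0,0,130,0,0,0,0,0,0,130,0,0,-0.025,0,0,0,130,0,0,-0.035,0,0,0,130,0,-0.03,-0.005,0,0,0,150,0,-0.036,0,0,0,-7,170,0,0,0,0,0,-7,175,0,0,0,0,0,-7,175,0,0,0,0,0,-7,175]'

```text
clock: 11.02
tcp_pos: [0.6059, 0.0084, 0.2657]
orientation: [[-0.604, 0.797, -0.001], [0.797, 0.604, -0.0], [0.001, -0.001, -1.0]]
contact_force: [-0.1, 0.1, -0.5]
finger_gap: 0.313
gripper_force: 0.0
```

Emit:
send_rows --plan '[0,0,0,0,0,-7,175,0,0,0,0,0,-7,175,0,0,0,0,0,-7,175,0,0,0,0,0,-7,175,0,0,0,0,0,-7,175,0,0,0,0,0,-7,175,0,0,0,0,0,-7,175,0,0,0,0,0,-7,175,0,0,0,0,0,-6,175,0,0,0,0,0,0,175]'

```text
clock: 11.85
tcp_pos: [0.6067, 0.0084, 0.2657]
orientation: [[-0.988, -0.156, -0.001], [-0.156, 0.988, -0.0], [0.001, -0.0, -1.0]]
contact_force: [-0.7, -0.1, 1.3]
finger_gap: 0.315
gripper_force: 0.0
```

```bash
python3 - <<'E'
from h import *
from cell import ctrl
np.set_printoptions(precision=4,suppress=True)
s=ctrl.observe();print(s['tcp_pos'],s['orientation'],s['finger_gap'],s['joint_pos'],s['clock'])
W=ctrl.capture('wrist');cv2.imwrite('pics/w4.png',W['image'])
H=np.array([.6306,.0113]);ex=np.array([.988,.154]);ey=np.array([-.154,.988])
for y in(.028,-.028):
    p=H-.059*ex+y*ey;print(p,proj(W,[*p,.072]))
E
```

```text
[0.6067 0.0084 0.2657] [[-0.9878 -0.1558 -0.001 ]
 [-0.1558  0.9878 -0.0002]
 [ 0.0011 -0.0001 -1.    ]] 0.31485984259113176 [ -10.5867   12.6078   83.569    -0.0251   83.8788 -109.5475] 11.85
[0.568  0.0299] [[354.9882 171.5753]]
[ 0.5766 -0.0255] [[282.4766 171.4033]]
```

View pics/w4.png

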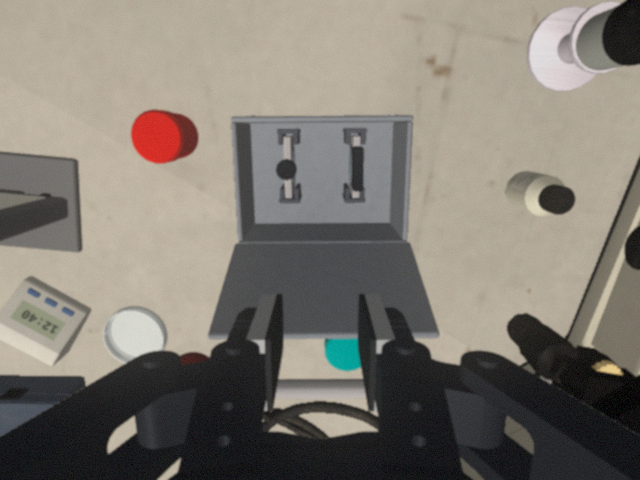

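The flap is open and leaning back. Inside the box there are two candidates: a round knob at (286,169) and a black flat bar at (357,169). The bar one, on the +y side, is the plate to take.

Emit:
send_rows --plan '[0.0184,0.0147,0.01,0,0,0,175,0.0184,0.0146,0.03,0,0,0,175,0,0,0.04,0,0,0,175,0,0,0.035,0,0,0,175,0,0,0.02,0,0,0,175,0,0,0.005,0,0,0,175,0,0,0,0,0,0,175]'

```text
clock: 12.48
tcp_pos: [0.565, 0.0321, 0.1245]
orientation: [[-0.988, -0.152, -0.004], [-0.152, 0.988, 0.0], [0.004, 0.001, -1.0]]
contact_force: [1.0, 0.2, 0.3]
finger_gap: 0.314
gripper_force: 0.0
```

```bash
python3 - <<'E'
from h import *
from cell import ctrl
np.set_printoptions(precision=4,suppress=True)
s=ctrl.observe();print(s['tcp_pos'],s['contact_force'],s['finger_gap'])
W=ctrl.capture('wrist');cv2.imwrite('pics/w5.png',W['image'])
print(proj(W,[[.5658,.0316,.072],[.5658,.0316,.046]]))
g=W['image'].max(2);m=(g<40).astype(np.uint8);m[300:]=0
n,l,st,c=cv2.connectedComponentsWithStats(m)
for i in range(1,n):
    if 300<st[i,4]:print(st[i],c[i],onz(W,c[i],.072))
E
```

```text
[0.565  0.0321 0.1245] [0.9691 0.1676 0.3288] 0.314189273454808
[[317.994  275.2327]
 [318.1851 259.4903]]
```

View pics/w5.png

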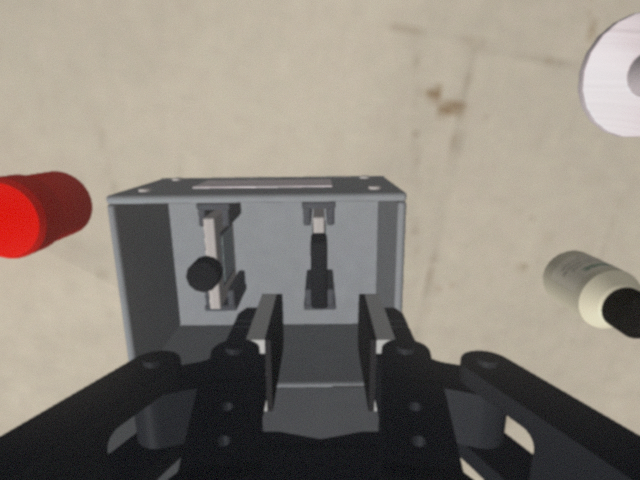

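The bar grip is centred at (319,271) between the fingers, and the knob at (205,273) is well clear. Now I'll go down, grip and draw the plate out.

Emit:
send_rows --plan '[0.001,0,0.02,0,0,0,175,0,0,0.025,0,0,0,175,0,0,0.018,0,0,0,175,0,0,0.01,0,0,0,175,0,0,0.005,0,0,0,175,0,0,0,0,0,0,175,0,0,0,0,0,0,230,0,0,0,0,0,0,255,0,0,0,0,0,0,255,0,0,0,0,0,0,255]' --newtons 35

```text
clock: 13.37
tcp_pos: [0.5671, 0.0316, 0.05]
orientation: [[-0.988, -0.154, 0.004], [-0.154, 0.988, -0.001], [-0.003, -0.001, -1.0]]
contact_force: [0.4, -1.4, 6.9]
finger_gap: 0.084
gripper_force: 36.7
```

Emit:
send_rows --plan '[0,0,0,0,0,0,255,0,0,0,0,0,0,255,0,0,0,0,0,0,255]'

```text
clock: 13.62
tcp_pos: [0.5671, 0.0316, 0.05]
orientation: [[-0.988, -0.154, 0.004], [-0.154, 0.988, -0.001], [-0.003, -0.001, -1.0]]
contact_force: [-0.5, 0.3, 6.1]
finger_gap: 0.082
gripper_force: 36.7
```

Emit:
send_rows --plan '[0,0,-0.008,0,0,0,255,0,0,-0.015,0,0,0,255,0,0,-0.02,0,0,0,255,0,0,-0.025,0,0,0,255,0,0,-0.025,0,0,0,255,0,0,-0.025,0,0,0,255,0,0,-0.015,0,0,0,255,0,0,-0.005,0,0,0,255,0,0,0,0,0,0,255]'

```text
clock: 14.37
tcp_pos: [0.5663, 0.0318, 0.1879]
orientation: [[-0.988, -0.154, 0.003], [-0.154, 0.988, -0.0], [-0.003, -0.001, -1.0]]
contact_force: [0.9, -0.6, -1.3]
finger_gap: 0.088
gripper_force: 35.8
```

```bash
python3 - <<'E'
from h import *
from cell import ctrl
np.set_printoptions(precision=4,suppress=True)
s=ctrl.observe();print(s['tcp_pos'],s['contact_force'],s['finger_gap'],s['clock'])
n=np.array([.9982,.0593])
p=np.array([.641,-.281])-.040*n
print(p,'via',local(s,[.50,-.20,s['tcp_pos'][2]]))
W=ctrl.capture('wrist');T=ctrl.capture('top')
cv2.imwrite('pics/w6.png',W['image'])
print(proj(W,[[.5,-.2,.17]]))
E
```

```text
[0.5663 0.0318 0.1879] [ 0.8974 -0.5774 -1.2625] 0.0876452463566487 14.3667
[ 0.6011 -0.2834] via [ 0.1012 -0.2188 -0.0001]
[[-326.0397   23.0865]]
```

Emit:
send_rows --plan '[0.006,-0.018,0,0,0,0,255,0.01,-0.032,0,0,0,0,255,0.011,-0.0365,0,0,0,0,255,0.011,-0.0365,0,0,0,0,255,0.011,-0.0365,0,0,0,0,255,0.011,-0.0365,0,0,0,0,255,0.011,-0.0365,0,0,0,0,255,0.0105,-0.034,0,0,0,0,255,0.008,-0.022,0,0,0,0,255,0.004,-0.012,0,0,0,0,255]'

```text
clock: 15.3
tcp_pos: [0.5175, -0.2817, 0.1839]
orientation: [[-0.989, -0.151, -0.003], [-0.151, 0.989, 0.002], [0.003, 0.002, -1.0]]
contact_force: [-0.4, -0.1, 0.3]
finger_gap: 0.083
gripper_force: 35.8
```

Emit:
send_rows --plan '[0,0,0,0,0,6.8,255,0,0,0,0,0,6.8,255,0,0,0,0,0,6.8,255,0,0,0,0,0,6.8,255,0,0,0,0,0,6.8,255,0,0,0,0,0,6.8,255,0,0,0,0,0,6.8,255,0,0,0,0,0,6.8,255,0,0,0,0,0,6.8,255,0,0,0,0,0,6.8,255]'

```text
clock: 16.13
tcp_pos: [0.5189, -0.2779, 0.1844]
orientation: [[-0.508, 0.861, -0.002], [0.861, 0.508, 0.002], [0.003, -0.001, -1.0]]
contact_force: [-0.4, 0.0, -0.2]
finger_gap: 0.084
gripper_force: 35.8
```

Emit:
send_rows --plan '[0,0,0,0,0,6.8,255,0,0,0,0,0,6.8,255,0,0,0,0,0,6.8,255,0,0,0,0,0,6.8,255,0,0,0,0,0,0,255,0,0,0,0,0,0,255]'

```text
clock: 16.63
tcp_pos: [0.519, -0.2783, 0.1849]
orientation: [[-0.067, 0.998, -0.002], [0.998, 0.067, 0.002], [0.002, -0.002, -1.0]]
contact_force: [-0.6, -0.2, 0.3]
finger_gap: 0.087
gripper_force: 35.8
```

```bash
python3 - <<'E'
from h import *
from cell import ctrl
np.set_printoptions(precision=4,suppress=True)
s=ctrl.observe();print(s['tcp_pos'],s['orientation'],s['finger_gap'],s['clock'],local(s,[.6011,-.2834,.099]))
W=ctrl.capture('wrist');S=ctrl.capture('scene')
A=W['image'];B=S['image'][100:340,230:470]
o=np.zeros((600,800,3),np.uint8);o[:360,:480]=cv2.resize(A,(480,360),interpolation=3);o[:400,480:]=0
o[:320,480:]=cv2.resize(B,(320,320));T=ctrl.capture('top')['image']
o[360:,:480]=cv2.resize(T[150:310,200:520],(480,240));cv2.imwrite('pics/w7.png',o)
for n,c in(('W',W),('S',S)):
  m=cv2.inRange(c['image'],(150,150,150),(255,255,255)) 
  k,l,st,ce=cv2.connectedComponentsWithStats(m)
  print(n,[(st[i],ce[i]) for i in range(1,k) if st[i,4]>250])
  n_=np.array([.9982,.0593]);t_=np.array([-.0593,.9982]);c0=np.array([.641,-.281])
  print(proj(c,[[*(c0+y*t_),z] for y in(.065,-.065) for z in(.132,.034)]))
E
```

```text
[ 0.519  -0.2783  0.1849] [[-0.0674  0.9977 -0.0016]
 [ 0.9977  0.0674  0.0017]
 [ 0.0018 -0.0015 -1.    ]] 0.08692128559108891 16.6333 [-0.0108  0.0817  0.0857]
W [(array([479, 344,  22,  27, 384], dtype=int32), array([491.013 , 356.1719])), (array([465, 413,  27,  31, 446], dtype=int32), array([478.222 , 427.9238]))]
[[598.0966 155.5633]
 [506.6612 146.7939]
 [554.6733 409.181 ]
 [485.6316 326.3766]]
S [(array([303, 173,  25,  18, 320], dtype=int32), array([314.3531, 181.6844])), (array([111, 321,  48,  39, 843], dtype=int32), array([134.605, 340.503])), (array([233, 347,  40,  42, 846], dtype=int32), array([253.169 , 372.8156])), (array([343, 386,  32,  94, 794], dtype=int32), array([351.3791, 452.0919])), (array([  481,   393,   159,    87, 10112], dtype=int32), array([562.7434, 443.3241])), (array([450, 445,  22,  35, 316], dtype=int32), array([464.057, 468.788]))]
[[374.449  161.4802]
 [370.8895 196.3194]
 [417.9805 137.6567]
 [411.5199 172.4147]]
```

Emit:
send_rows --plan '[-0.006,0.01,0.01,0,0,0,255,-0.006,0.015,0.015,0,0,0,255,0,0.015,0.015,0,0,0,255,0,0.015,0.015,0,0,0,255,0,0.012,0.013,0,0,0,255,0,0.009,0.01,0,0,0,255,0,0.005,0.006,0,0,0,255,0,0.002,0.002,0,0,0,255,0,0,0,0,0,0,255,0,0,0,0,0,0,255]'

```text
clock: 17.62
tcp_pos: [0.6029, -0.2864, 0.1007]
orientation: [[-0.064, 0.998, 0.0], [0.998, 0.064, -0.0], [-0.0, 0.0, -1.0]]
contact_force: [0.1, -0.5, -0.2]
finger_gap: 0.08
gripper_force: 35.9
```

```bash
python3 - <<'E'
from h import *
from cell import ctrl
np.set_printoptions(precision=4,suppress=True)
s=ctrl.observe();print(s['tcp_pos'],s['orientation'],s['finger_gap'],s['contact_force'],s['clock'],local(s,[.6025,-.285,.099]))
W=ctrl.capture('wrist');S=ctrl.capture('scene');T=ctrl.capture('top')
o=np.zeros((600,800,3),np.uint8)
o[:300,:400]=cv2.resize(W['image'],(400,300),interpolation=3)
o[:,400:]=cv2.resize(S['image'][115:235,340:420],(400,600),interpolation=3)
o[300:,:400]=cv2.resize(T['image'][180:330,200:400],(400,300),interpolation=3);cv2.imwrite('pics/w8.png',o)
p=s['tcp_pos'];R=np.array(s['orientation'])
win=p+R@[.0015,0,.021];print('window est',win)
sc=lambda q:(q-[340,115])*5+[400,0]
print('S crop px: window',sc(proj(S,win)),'screen centre',sc(proj(S,[.641,-.281,.078])),'plate bottom corners',sc(proj(S,[win+R@[a,0,.023] for a in(.025,-.025)])))
E
```

```text
[ 0.6029 -0.2864  0.1007] [[-0.0638  0.998   0.0004]
 [ 0.998   0.0638 -0.0005]
 [-0.0005  0.0004 -1.    ]] 0.08034041450524494 [ 0.0813 -0.4644 -0.2176] 17.6167 [ 0.0014 -0.0003  0.0017]
window est [ 0.6028 -0.2849  0.0797]
S crop px: window [[735.5015 309.7692]] screen centre [[669.6259 270.3424]] plate bottom corners [[688.3801 373.9724]
 [767.5867 325.9099]]
```

View pics/w8.png

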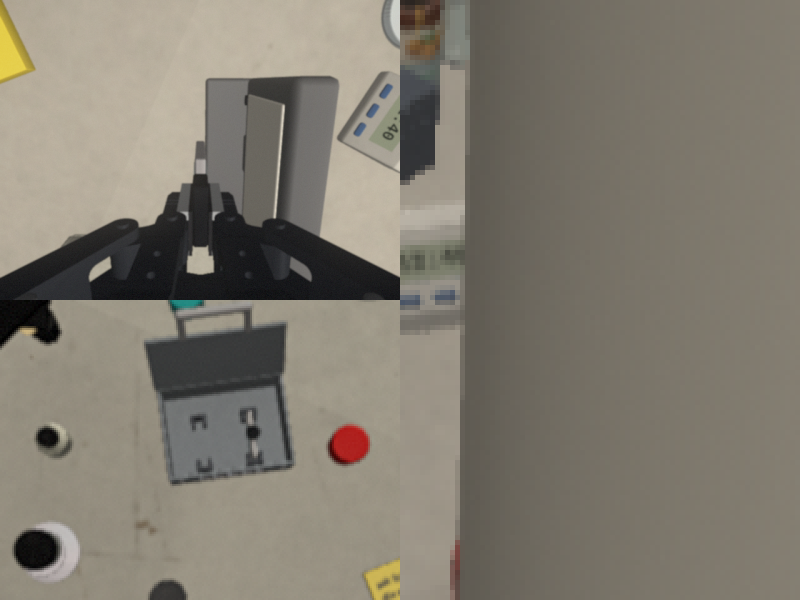

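The wrist view (upper left) shows the plate upright in the fingers, parallel to the screen with a clear gap. The top view (lower left) shows the knob plate still in its slot, the flap leaning back and the case on its stand. Last, I'll check the screen pose numerically from the wrist picture, where its far corners are about (247,95) and (283,105).

```bash
python3 - <<'E'
from h import *
from cell import ctrl
np.set_printoptions(precision=4,suppress=True)
W=ctrl.capture('wrist')
n_=np.array([.9982,.0593]);t_=np.array([-.0593,.9982]);c0=np.array([.641,-.281])
print('pred far low/high, near high (crop px)',proj(W,[[*(c0+y*t_),z] for y,z in((.053,.034),(.053,.122),(-.02,.122))])/1.6)
p=lambda x,y:(x*1.6,y*1.6)
print('obs',onz(W,p(247,95),.034),onz(W,p(283,105),.122),onz(W,p(275,220),.122))
E
```

```text
pred far low/high, near high (crop px) [[252.5728  93.0435]
 [289.6672 102.3549]
 [276.8265 245.6077]]
obs [ 0.6338 -0.2298  0.034 ] [ 0.6351 -0.2294  0.122 ] [ 0.6392 -0.2864  0.122 ]
```

The screen's angle is about 4.1° against 3.7° for the tool, with a gap of about 32 mm and the window centred sideways. I'll lower it 1.5 mm and then hand in.

Emit:
send_rows --plan '[0,0,0.0015,0,0,0,255,0,0,0,0,0,0,255,0,0,0,0,0,0,255,0,0,0,0,0,0,255]'

```text
clock: 18.15
tcp_pos: [0.6028, -0.2861, 0.0986]
orientation: [[-0.063, 0.998, -0.0], [0.998, 0.063, 0.0], [0.0, -0.0, -1.0]]
contact_force: [-0.4, 1.0, 0.0]
finger_gap: 0.087
gripper_force: 35.9
```

```bash
python3 -c "
from cell import ctrl
s=ctrl.observe();print(s['tcp_pos'],s['finger_gap'],s['clock']);print(ctrl.hand_in())"
```

```text
[ 0.60282423 -0.28613028  0.09860976] 0.08674427497929868 18.15
the job is handed in; nothing more can be done
None
```

Job handed in at 18 s (no verdict shown): the case stands about 2–3 mm off the stand's centre, the flap is open at about 108°, the knob plate is still in its slot, and the bar-grip plate is held level and square about 32 mm in front of the screen.

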